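# Set the bench magnifier and show it a glass plate by its notch

## Task

First set the bench magnifier: swivel its head square to its base, so that the lens faces the front edge with the white index line, and tip the lens 40 degrees towards that side. Then take from the rack the glass plate with the notched corner (the notch marks its frosted label end) by its clear part, keeping the fingers off the frosted end and leaving the other things alone, and hold it label side up under the lens: label centred in the lens axis, face square to the lens, long edges level, about 14 cm from the lens. Finish holding it still there, clear of everything else; do not put it down.

Things in the scene. Friction and masses are not known exactly. Their poses are not given: they have to be found in the camera images.
- magnifier: Bench magnifier, fixed. Grey base slab 150 x 130 x 19 mm; origin under its centre, x from front edge to back, y across, z up. Its front (-x) half has a white index line along x. A thin column on the centre carries, on a swivel, an aluminium U fork (172 mm over its pivot knobs, along y when square) with the lens head between its arms.
- swivel (a joint): Turn of fork and lens head about the vertical column axis (the z axis of the base), rad, positive anticlockwise from above; 0 = square to the base, the lens facing the front edge. Stays where it is left (friction about 0.12 N m), range -1.2 to 1.2.
- head (a joint): Tilt of the lens head about the horizontal fork axis through the lens centre, rad; 0 = lens upright (handle straight up), 0.698 = tipped 40 degrees, the handle leaning to the front and the working face of the lens looking down to the front. Stays where it is left (friction about 0.15 N m), range -0.15 to 1.3.
- lens (a point): Centre of the round lens, on both the swivel and the tilt axis, 240 mm above the bench. Axes move with the head: z points to the handle, y along the fork axis, -x is the optical axis out of the working face (towards the plate to be shown). White ring 114 mm outside diameter, 24 mm deep.
- lens_handle (a point): Grip point on the black handle tab on the rim of the lens ring, 78 mm from the lens centre along the head's z. The tab is 14 mm (head x) by 12 mm (head y, the faces to pinch) and stands from 57 to 97 mm from the lens centre. Axes as the head.
- rack: Low rack fixed to the bench: 118 (x) x 128 (y) mm aluminium plate with two black comb rails at x = +/-42 mm, 9 mm thick, tooth tops 40 mm above the bench. Plates stand on a long edge in its 11 mm slots, along rack x, bottom edge 18 mm above the bench; between the rails is free room down to 9 mm. Origin under its centre.
- plate_mid (a point): Centre of the notched glass plate, 100 x 8 x 55 mm (x, y, z), 0.11 kg, upright in the rack, top edge 73 mm above the bench. +x points to the frosted end (frosted x 20 to 50 mm, clear x -50 to 20). A 12 mm square notch is cut from the frosted end's top (+z) corner. The label is on the +y face only: notch up and at your left, it faces you.
- label (a point): Centre of the frosted label end of that plate, 35 mm from the plate centre along +x, half-way through the thickness. Axes as the plate.
- blank_mid (a point): Centre of a plain clear glass plate of the same size, without notch or frosting, in the other occupied slot 75 mm away. To be left alone.
- meter: Orange and black hand multimeter lying on its back, 190 x 92 x 50 mm, origin under its centre, x along its length. To be left alone.
- spool: Spool of solder standing on the bench, 60 mm across, 40 mm high, origin under its centre. To be left alone.
- collar: Black plastic ring lying on the bench, 86 mm outside, 34 mm high, origin under its centre. To be left alone.
There are look-alikes about, which are no part of the job. Leave any blue look-alike of the rack alone.

How it is judged:
By the outcome, as a careful person would: the job done as asked, in the order asked, and still so for the second after the job is handed in, while the arm keeps its last pose, push and grip.
It also fails if it takes over 58 s, if anything falls off the work surface, if the arm or the gripper's body presses on something with over 40 N, if the wrist force passes 120 N, or if a joint passes its speed limit or range.

## Robot

A 7-joint arm with a two-finger parallel gripper is mounted at the origin on the work surface. World frame = base frame: x ahead of the robot, y to its left, z up, the work surface at z = 0. Lengths are in m, angles in rad, forces in N, time in s.
With the tool pointing down it reaches from about 0.4 to 0.85 m from the base axis. Payload 10.4 kg.
Tool frame: the origin (TCP) lies at the very end of the fingers, on their centre line; the grasp point (between the pads) lies 19 mm behind it; z points along the fingers, y is the line along which they close (so a half turn about z gives the same grasp; the last joint's range is limited). The gripper opens to 85 mm and grips with 20 to 120 N. Pads are 22 mm wide; open, the fingers measure 114 mm over their backs; the gripper's body (76 mm by 85 mm) begins 54 mm behind the grasp point. The pads swing forward as they close: fully open they stand 13 mm farther back than shut.
Start: joints at [1.096, 0.332, -0.065, 1.46, 0.022, 1.35, -0.088], TCP at [0.273, -0.562, 0.199] pointing down, gripper open.
Joint ranges: [-2.6, 2.6], [-0.5, 2.12], [-1.47, 1.34], [0.16, 2.42], [-1.27, 4.41], [0.06, 2.06], [-2.6, 2.6]. Speed limits (rad/s): [2.22, 2.22, 2.79, 2.79, 3.14, 3.14, 3.14].

## Interface

Orientations are given as a unit quaternion [x, y, z, w].
In Python, from workcell import * gives the robot as it stands.
- The arm moves only by the tool step_arm, never from a script. Its argument "commands" is one flat list of numbers, 7 for each row, row after row: the finger opening in mm, from 0 to 85.4, then the shift along the world's x, y, z as a fraction of full scale, then the turn, a rotation vector about the world's x, y, z as a fraction of full scale. A call has exactly 10 rows; each row is the pose to reach, as a shift and turn from the pose commanded when the call began, turning the shorter way round; what a row does not reach only later rows make up. Full scale, the value 1, is 0.6 m for a shift and pi rad for a turn. A row lasts 1/8 s, in which the tool goes at most 62.5 mm and 10.7 degrees, less where a joint would pass 70% of its speed; a pose out of reach is approached as far as the arm can. A call with a number of a shift or a turn outside -1 to 1 is refused whole. A call with a gripper value outside its range is refused whole. The fingers move at their own pace and stop on an object; "squeeze" is the grip in N (left out, the last holds). Time passes only in rows, so rows that repeat a pose let the fingers close, or fill a call up. It gives the time, the measured TCP pose, the force, the opening and the grip force at its end, in the units of the state.
- get_obs(): the state, without advancing time (a new reading comes with each control period).
- camera(name): name is "side" or "top" or "wrist"; returns the picture (400x640x3 uint8, red, green, blue); there is no depth.
- camera_params(name): a dict with "mtx" (3x3 intrinsics, pixels), "extrinsics" (4x4, takes a point from world to camera coordinates); the wrist camera has in their place "tool_from_camera" (4x4, takes a point from camera to tool coordinates, whose origin is the TCP and whose axes are the flange's). Camera axes: x right, y down, z forward; pixel columns grow to the right and rows downward; lengths in m; the calibration is good to about 2 mm. A picture is of the moment at which its call begins: read the wrist's pose just before it. camera_params takes no time and is no camera call.
- hand_in(): hands the job in; it is judged then, once.
The state is a dict: "clock": time; "joint_pos": joint angles; "joint_velocities": joint speeds; "tau": joint torques, N m; "position": TCP position; "ee_rot": TCP orientation; "ft_force": force on the tool from outside, world axes, zero at the start; "torque": the same for the moment, N m; "grip_width": opening from 0.0 (shut) to 1.0 (fully open); "grasp_force": force on a finger pad.
Only numpy, scipy, OpenCV 4.12 (cv2) and the standard library are available. Lean on these libraries where they do the work, as an engineer would, in place of code of your own. Each camera call takes 0.05 s, during which the arm holds its last target. There are 200 camera calls.

## Working session

There is one attempt and no reset: what is moved stays moved. The work goes in short steps, Python scripts to look and compute and a tool call to move; the robot and the scene stay as the last step left them, time stands still between calls to the robot, and variables do not carry over. Pictures are saved under pics/ and viewed, at most 10 in all, crops included, and the job is handed in when it is done.

Besides the shell and the picture viewer there is one more tool, called after "Call:" as name(argument=value, ...) on one line, values as JSON. step_arm: Moves the arm, as the interface text tells. Its arguments: {"type":"object","properties":{"commands":{"type":"array","items":{"type":"number"}},"squeeze":{"type":"number"}},"required":["commands"]}

```bash
ls; mkdir -p pics; python3 - <<'E'
from workcell import *
import cv2,numpy as np
o=get_obs();print(o)
for n in ("side","top"):
    im=camera(n);cv2.imwrite(f"pics/{n}0.png",im[:,:,::-1]);p=camera_params(n);print(n,np.round(p["mtx"],1).tolist(),np.round(p["extrinsics"],4).tolist())
print(camera_params("wrist"))
E
```

```text
pics
{'clock': 0.0, 'joint_pos': array([ 1.09639461,  0.33286924, -0.06470053,  1.46094179,  0.0216317 ,
        1.3499454 , -0.08848026]), 'joint_velocities': array([ 2.84695221e-04,  1.00208956e-03, -9.32605399e-04,  1.73871876e-03,
        1.23668558e-03, -2.03291742e-04, -3.94676604e-05]), 'tau': array([ 1.05252755e-04, -6.25452161e+01,  4.88950917e-02, -3.91602838e+01,
        1.61572709e-02,  9.83221427e-03, -2.39776728e-05]), 'position': array([ 0.27265771, -0.56190409,  0.19861742]), 'ee_rot': array([ 9.74587063e-01,  2.24007854e-01, -2.13105896e-04, -7.02011231e-04]), 'ft_force': array([-0.04877045, -0.18425332, -0.45612263]), 'torque': array([ 0.04506199,  0.01903703, -0.01754578]), 'grasp_force': 0.0, 'grip_width': 1.0007084940072408}
side [[415.3, 0.0, 319.4], [0.0, 415.3, 194.8], [0.0, 0.0, 1.0]] [[-0.957, -0.2894, -0.0183, 0.5102], [-0.1736, 0.6222, -0.7633, 0.1553], [0.2323, -0.7274, -0.6457, 1.2199], [0.0, 0.0, 0.0, 1.0]]
top [[374.6, 0.0, 322.2], [0.0, 374.6, 194.0], [0.0, 0.0, 1.0]] [[0.0035, -1.0, 0.0048, 0.0992], [-0.9956, -0.004, -0.094, 0.5085], [0.094, -0.0044, -0.9956, 1.1471], [0.0, 0.0, 0.0, 1.0]]
{'mtx': array([[281.9757761 ,   0.        , 312.45726013],
       [  0.        , 281.9757761 , 201.42980852],
       [  0.        ,   0.        ,   1.        ]]), 'tool_from_camera': array([[ 4.04751363e-04, -9.50122116e-01, -3.11877863e-01,
         8.03697841e-02],
       [ 9.99999805e-01,  5.33196615e-04, -3.26572110e-04,
         1.14755415e-03],
       [ 4.76575606e-04, -3.11877670e-01,  9.50122146e-01,
        -1.74106159e-01],
       [ 0.00000000e+00,  0.00000000e+00,  0.00000000e+00,
         1.00000000e+00]])}
```

View pics/side0.png

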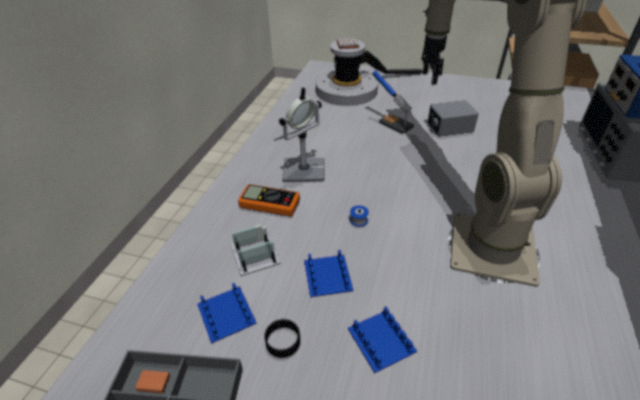

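View pics/top0.png

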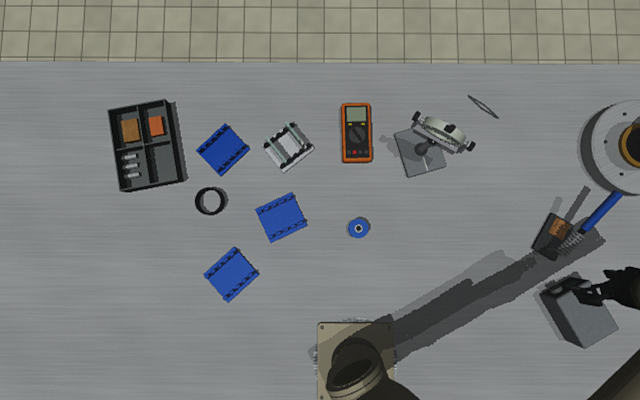

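The side view shows the magnifier around (303,140), the aluminium rack with two plates at (255,248), and blue look-alike racks at (328,272), (227,312), (382,338). The top view has the magnifier at (425,140), the aluminium rack at (289,147), and the blue racks at (223,149), (282,217), (231,274). The aluminium rack is the one that fits. Next is an enlarged crop to confirm it and find the notched plate.

```bash
python3 - <<'E'
import cv2,numpy as np
t=cv2.imread("pics/top0.png");s=cv2.imread("pics/side0.png")
f=lambda im,x,y,w,h:cv2.resize(im[y:y+h,x:x+w],(400,300),interpolation=cv2.INTER_CUBIC)
a=np.vstack([np.hstack([f(t,255,115,72,54),f(t,385,98,100,75)+0]),np.hstack([f(s,220,220,72,54),f(s,255,85,136,102)])])
cv2.imwrite("pics/crop1.png",a)
E
```

```text
(no output)
```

View pics/crop1.png

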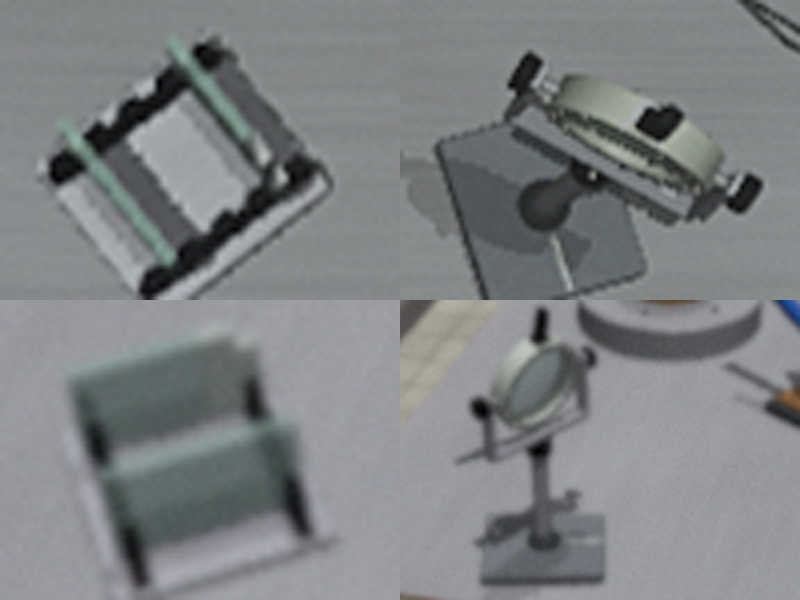

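The top crop shows two plates in the aluminium rack. The upper-right one, px (286,123)-(305,148), has the milky notched end at its lower right, and the side view confirms the notch at about (263,226). The lower-left plate, px (267,138)-(286,162), is plain and is the blank. The magnifier's index line points to image bottom, and its fork is swivelled about -45°.

```bash
cat > h.py <<'E'
from workcell import *
import cv2,numpy as np
from scipy.spatial.transform import Rotation as R
def ray(n,px,T=None):
    p=camera_params(n)
    d=np.linalg.inv(p["mtx"])@np.array([px[0],px[1],1.])
    if n=="wrist": M=T@p["tool_from_camera"]
    else: M=np.linalg.inv(p["extrinsics"])
    return M[:3,3],M[:3,:3]@d
def tool(o=None):
    o=o or get_obs();T=np.eye(4);T[:3,:3]=R.from_quat(o["ee_rot"]).as_matrix();T[:3,3]=o["position"];return T
def onz(n,px,z,T=None):
    c,d=ray(n,px,T);return c+d*(z-c[2])/d[2]
def proj(n,P,T=None):
    p=camera_params(n);E=np.linalg.inv(T@p["tool_from_camera"]) if n=="wrist" else p["extrinsics"]
    q=p["mtx"]@(E[:3,:3]@np.asarray(P)+E[:3,3]);return q[:2]/q[2]
def cmd(pos,Rm,pos0,R0):
    "shift fraction, turn fraction from commanded pose"
    return np.round((np.array(pos)-pos0)/.6,4),np.round((R.from_matrix(Rm)*R.from_matrix(R0).inv()).as_rotvec()/np.pi,4)
def rot(y,z): y=np.array(y)/np.linalg.norm(y);z=np.array(z)/np.linalg.norm(z);return np.c_[np.cross(y,z),y,z]
E
python3 - <<'E'
from h import *
np.set_printoptions(precision=4,suppress=True)
for n,px,z in [("A",(394.3,134.8),.019),("B",(409,177),.019),("C",(445,167),.019),("idx",(427.5,170),.019),("col",(421.2,149.3),.03),("k1",(416.3,116.8),.24),("k2",(470.5,146.3),.24),("hnd",(450,127.5),.337),("pl",(286,123),.073),("pr",(305.4,148.3),.073),("bl",(267,138),.073),("br",(286,162),.073)]: print(n,onz("top",px,z))
E
```

```text
A [ 0.6993 -0.1282  0.019 ]
B [ 0.5637 -0.1727  0.019 ]
C [ 0.5961 -0.2873  0.019 ]
idx [ 0.5863 -0.2316  0.019 ]
col [ 0.6503 -0.2101  0.03  ]
k1 [ 0.6904 -0.1419  0.24  ]
k2 [ 0.6131 -0.2804  0.24  ]
hnd [ 0.6354 -0.1946  0.337 ]
pl [0.7205 0.2123 0.073 ]
pr [0.6424 0.1526 0.073 ]
bl [0.6736 0.2694 0.073 ]
br [0.6002 0.2108 0.073 ]
```

Call:
step_arm(commands=[60,0,0,0.1,0,0,0,60,0.05,0.05,0.2,0,0,-0.05,60,0.12,0.12,0.3,0,0,-0.1,60,0.2,0.2,0.4,0,0,-0.15,60,0.28,0.28,0.4,0,0,-0.2,60,0.36,0.36,0.4,0,0,-0.25,60,0.44,0.43,0.4,0,0,-0.3,60,0.52,0.5,0.4,0,0,-0.306,60,0.6,0.56,0.4,0,0,-0.306,60,0.628,0.587,0.4,0,0,-0.306])

```text
clock: 1.35
position: [0.635, -0.2225, 0.4389]
ee_rot: [0.968, -0.252, -0.0, 0.0]
ft_force: [1.3, -1.0, 0.2]
grip_width: 0.709
grasp_force: 0.0
```

```bash
python3 - <<'E'
from h import *
o=get_obs();print(o["clock"],o["position"],o["ee_rot"],o["joint_pos"],o["joint_velocities"].max())
np.save("T1.npy",tool(o));cv2.imwrite("pics/w1.png",camera("wrist")[:,:,::-1])
E
```

```text
1.35 [ 0.63502403 -0.22248561  0.43891923] [ 9.67654757e-01 -2.52278085e-01 -1.62652455e-04  1.10742351e-04] [ 0.35875101  0.48800332 -0.18013194  0.75247789  0.08931381  1.90692872
 -1.85209494] 0.687304518882047
```

View pics/w1.png

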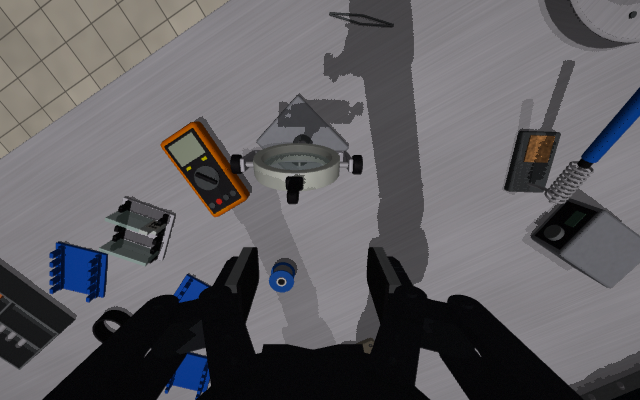

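The wrist view shows the knobs at (238,164) and (356,164), so the gripper is nearly aligned with the fork. The handle tip is near (294,192), the lens ring at (296,165), and the slab corner is behind it at (299,95). I'll measure on a settled picture.

```bash
python3 - <<'E'
from h import *
np.set_printoptions(precision=4,suppress=True)
T=tool();im=camera("wrist");T=tool()
cv2.imwrite("pics/w2raw.png",im[:,:,::-1])
print(T[:3,3])
# predicted pixels
b=np.deg2rad(17.5);c=np.array([.650,-.210,0])
for n,P in [("lens",c+[0,0,.24])]: print(n,proj("wrist",P,T))
f=np.deg2rad(-29.2);xf=np.array([np.cos(f),np.sin(f),0]);yf=np.array([-np.sin(f),np.cos(f),0])
for s in(-1,1):print("knob",proj("wrist",c+[0,0,.24]+s*.086*yf,T))
for t in (0,.1,.2,.3): print(t,[proj("wrist",c+[0,0,.24]+r*(-np.sin(t)*xf+np.cos(t)*np.array([0,0,1])),T) for r in(.06,.097)])
cv2.imwrite("pics/w2.png",cv2.resize(im[70:270,180:440,::-1],(780,600),interpolation=cv2.INTER_CUBIC))
E
```

```text
[ 0.6379 -0.2168  0.4353]
lens [303.5993 166.5603]
knob [368.4786 167.2287]
knob [238.6745 165.8915]
0 [array([301.9135, 177.2423]), array([300.5345, 185.9809])]
0.1 [array([301.9329, 182.3461]), array([300.5865, 195.1001])]
0.2 [array([301.9713, 187.1887]), array([300.676 , 203.6011])]
0.3 [array([302.0276, 191.7051]), array([300.7995, 211.3543])]
```

View pics/w2.png

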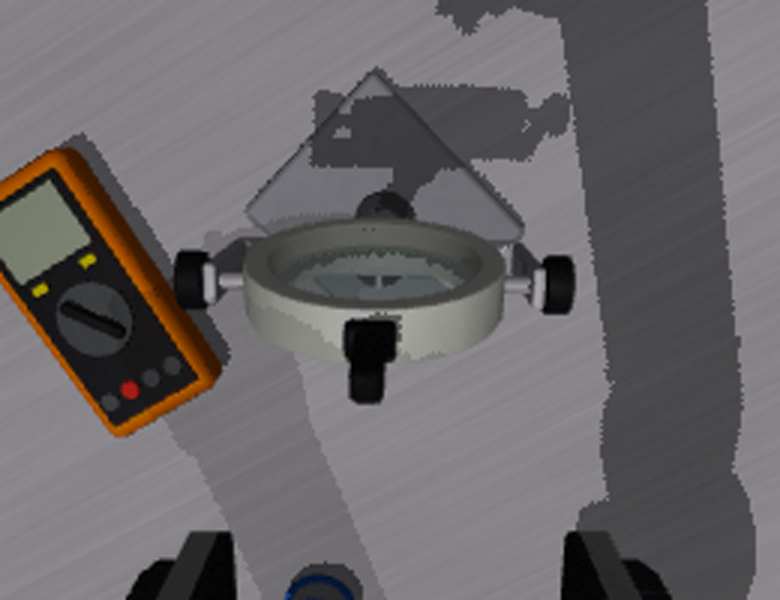

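```bash
python3 - <<'E'
from h import *
np.set_printoptions(precision=4,suppress=True)
T=tool();c=np.array([.6521,-.2127,.24])
f=np.deg2rad(-29.2);xf=np.array([np.cos(f),np.sin(f),0]);yf=np.array([-np.sin(f),np.cos(f),0]);z=np.array([0,0,1])
print(T[:3,3],proj("wrist",c,T))
for t in (0,.05,.1,.15,.2,.25):
    X=np.cos(t)*xf+np.sin(t)*z;Z=-np.sin(t)*xf+np.cos(t)*z
    print(t,proj("wrist",c-.007*X+.097*Z,T),proj("wrist",c+.007*X+.097*Z,T),proj("wrist",c+.057*Z,T))
    # top view too
    print("   top",proj("top",c+.097*Z), proj("top",c+.08*Z))
# slab corners
for p in [(374,68),(247,212),(524,232)]:
    print(onz("wrist",(180+p[0]/3,70+p[1]/3),.019,T))
E
```

```text
[ 0.6379 -0.2168  0.4353] [304.6077 164.2166]
0 [301.8755 189.7001] [301.8495 176.0679] [303.1867 173.9079]
   top [457.5564 120.5243] [454.9501 122.5933]
0.05 [301.9017 194.1764] [301.85   180.9032] [303.1896 176.3554]
   top [456.5802 122.3075] [454.1596 124.0365]
0.1 [301.9363 198.4903] [301.8596 185.6337] [303.1967 178.7518]
   top [455.5684 124.1166] [453.341  125.5001]
0.15 [301.9789 202.625 ] [301.8781 190.238 ] [303.2078 181.0888]
   top [454.5244 125.9455] [452.4967 126.9795]
0.2 [302.0292 206.566 ] [301.9053 194.696 ] [303.2228 183.3584]
   top [453.4517 127.7881] [451.6296 128.47  ]
0.25 [302.0867 210.3004] [301.9409 198.9895] [303.2417 185.5531]
   top [452.3539 129.6382] [450.7424 129.9668]
[ 0.7409 -0.2552  0.019 ]
[ 0.7021 -0.1338  0.019 ]
[ 0.5988 -0.2947  0.019 ]
```

```bash
cat >> h.py <<'E'
C=np.array([.6517,-.2138,.24]);BY=np.deg2rad(17.7)
def head(f,t):
    xf=np.array([np.cos(f),np.sin(f),0]);z=np.array([0,0,1])
    return np.c_[np.cos(t)*xf+np.sin(t)*z,[-np.sin(f),np.cos(f),0],-np.sin(t)*xf+np.cos(t)*z]
def hgrasp(f,t,r):
    H=head(f,t);return C+r*H[:,2],rot(-H[:,1],-H[:,2])
E
python3 - <<'E'
from h import *
np.set_printoptions(precision=4,suppress=True)
T=tool();print(T[:3,3],R.from_matrix(T[:3,:3]).as_quat(),get_obs()["joint_velocities"])
f,t=np.deg2rad(-29.2),.17
for r in (.14,.064):
    p,Rm=hgrasp(f,t,r);print(r,p,cmd(p,Rm,T[:3,3],T[:3,:3]))
E
```

```text
[ 0.6379 -0.2168  0.4353] [ 0.9689 -0.2474 -0.0025 -0.0019] [ 0.0748 -0.0564  0.0542  0.0471  0.0159 -0.0087  0.0626]
0.14 [ 0.631  -0.2022  0.378 ] (array([-0.0115,  0.0243, -0.0956]), array([-0.0278, -0.0486, -0.0031]))
0.064 [ 0.6422 -0.2085  0.3031] (array([ 0.0072,  0.0139, -0.2204]), array([-0.0278, -0.0486, -0.0031]))
```

Call:
step_arm(commands=[60,-0.01,0.004,-0.03,-0.008,-0.015,0,60,-0.02,0.008,-0.06,-0.016,-0.03,0,60,-0.031,0.0125,-0.101,-0.0264,-0.0472,0,60,-0.031,0.0125,-0.101,-0.0264,-0.0472,0,60,-0.031,0.0125,-0.101,-0.0264,-0.0472,0,60,-0.031,0.0125,-0.101,-0.0264,-0.0472,0,60,-0.031,0.0125,-0.101,-0.0264,-0.0472,0,60,-0.031,0.0125,-0.101,-0.0264,-0.0472,0,60,-0.031,0.0125,-0.101,-0.0264,-0.0472,0,60,-0.031,0.0125,-0.101,-0.0264,-0.0472,0])

```text
clock: 2.7
position: [0.6153, -0.2162, 0.3785]
ee_rot: [0.964, -0.251, 0.082, 0.021]
ft_force: [-0.7, 0.2, 0.1]
grip_width: 0.701
grasp_force: 0.0
```

```bash
python3 - <<'E'
from h import *
np.set_printoptions(precision=4,suppress=True)
o=get_obs();T=tool(o);print(T[:3,3],o["joint_pos"],o["joint_velocities"])
f,t=np.deg2rad(-29.2),.17
for r in (.14,.064):
    p,Rm=hgrasp(f,t,r);print(r,p,cmd(p,Rm,T[:3,3],T[:3,:3]))
im=camera("wrist");H=head(f,t)
for P in (C,C+.086*H[:,1],C-.086*H[:,1],C+H@[-.007,0,.097],C+H@[.007,0,.097]):
    q=proj("wrist",P,T);print(q);cv2.circle(im,tuple(int(round(v)) for v in q),2,(255,0,0),-1)
cv2.imwrite("pics/w3.png",cv2.resize(im[100:300,180:440,::-1],(780,600),interpolation=cv2.INTER_CUBIC))
E
```

```text
[ 0.6153 -0.2162  0.3785] [ 0.402   0.237  -0.2046  1.226   0.0984  1.5211 -1.8704] [ 0.0006 -0.0021  0.0007  0.0032 -0.001   0.0005 -0.0001]
0.14 [ 0.631  -0.2022  0.378 ] (array([ 0.0262,  0.0233, -0.0009]), array([ 0.    , -0.0001, -0.    ]))
0.064 [ 0.6422 -0.2085  0.3031] (array([ 0.045 ,  0.0129, -0.1257]), array([ 0.    , -0.0001, -0.    ]))
[294.7485 177.0725]
[219.6408 177.0355]
[369.8173 177.1096]
[287.9974 212.332 ]
[287.5422 196.1349]
```

View pics/w3.png

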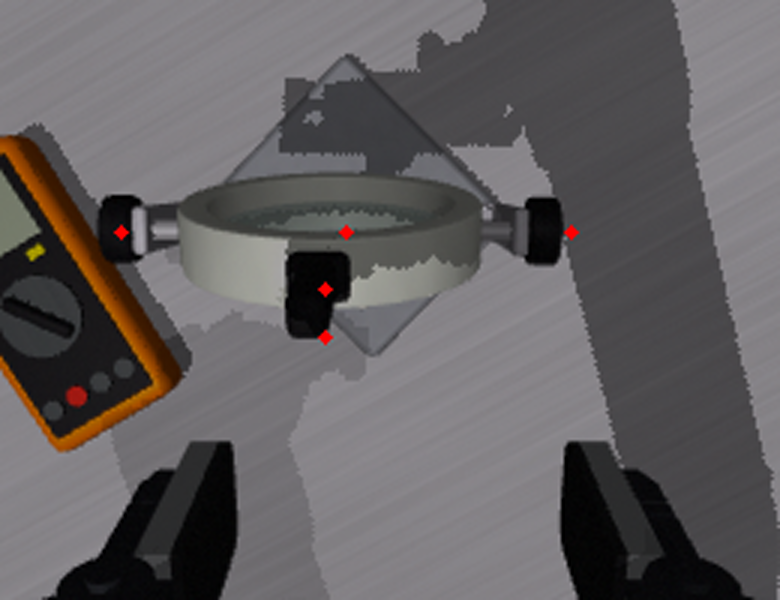

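The overlay shows both knobs about 5 mm left of my prediction: mid at px (290.3,176.7) against 294.7. The handle tip at (283,212) matches the 0.17 rad tilt. The slab corners at (295.7,118.7) and (304.3,218.3) form a diagonal, so I can refine from those.

```bash
python3 - <<'E'
from h import *
np.set_printoptions(precision=4,suppress=True)
T=tool();a=onz("wrist",(295.7,118.7),.019,T);b=onz("wrist",(304.3,218.3),.019,T)
d=a-b;print((a+b)/2,np.linalg.norm(d),np.degrees(np.arctan2(d[1],d[0]))+40.9)
print("lens",onz("wrist",(290.3,176.7),.24,T))
h=onz("wrist",(282.7,212.5),.24+.097*np.cos(.17)-.007*np.sin(.17),T);print("tip front",h)
import h as m
m.C=np.array([.6537,-.2098,.24]);f,t=np.deg2rad(-29.2),.17
for r in (.1,.064):
    p,Rm=m.hgrasp(f,t,r);print(r,p,cmd(p,Rm,T[:3,3],T[:3,:3]))
E
sed -i 's/^C=.*;BY/C=np.array([.6537,-.2098,.24]);BY/' h.py
```

```text
[ 0.6537 -0.2112  0.019 ] 0.1906903637311432 16.329667114274184
lens [ 0.6545 -0.2096  0.24  ]
tip front [ 0.6333 -0.1985  0.3344]
0.1 [ 0.6389 -0.2015  0.3386] (array([ 0.0395,  0.0245, -0.0666]), array([ 0.    , -0.0001, -0.0001]))
0.064 [ 0.6442 -0.2045  0.3031] (array([ 0.0483,  0.0195, -0.1258]), array([ 0.    , -0.0001, -0.0001]))
```

Call:
step_arm(commands=[60,0.025,0.025,-0.02,0,0,0,60,0.0395,0.0245,-0.0666,0,0,0,60,0.0483,0.0195,-0.1258,0,0,0,60,0.0483,0.0195,-0.1258,0,0,0,60,0.0483,0.0195,-0.1258,0,0,0,5,0.0483,0.0195,-0.1258,0,0,0,5,0.0483,0.0195,-0.1258,0,0,0,5,0.0483,0.0195,-0.1258,0,0,0,5,0.0483,0.0195,-0.1258,0,0,0,5,0.0483,0.0195,-0.1258,0,0,0], squeeze=40)

```text
clock: 4.0
position: [0.6447, -0.2043, 0.3045]
ee_rot: [0.964, -0.251, 0.083, 0.021]
ft_force: [-0.7, 1.5, 7.3]
grip_width: 0.061
grasp_force: 3.1
```

```bash
python3 - <<'E'
from h import *
np.set_printoptions(precision=4,suppress=True)
o=get_obs();T=tool(o);print(o["torque"],o["grip_width"]*85)
f,t=np.deg2rad(-29.2),.17
p0,R0=hgrasp(f,t,.064);print(T[:3,3]-p0)
fe,te=np.deg2rad(17),.698
for k in range(1,11):
    g,u=f+(fe-f)*k/10,t+(te-t)*k/10
    p,Rm=hgrasp(g,u,.064);s,r=cmd(p,Rm,p0,R0);print(*np.round(np.r_[s,r],3),sep=", ")
E
```

```text
[0.3651 0.1194 0.0272] 5.183356375959495
[0.0005 0.0002 0.0015]
-0.006, 0.001, -0.001, -0.008, -0.015, 0.026
-0.012, 0.001, -0.002, -0.014, -0.031, 0.051
-0.017, 0.0, -0.004, -0.019, -0.047, 0.077
-0.023, -0.001, -0.006, -0.023, -0.064, 0.102
-0.029, -0.004, -0.008, -0.026, -0.081, 0.128
-0.034, -0.008, -0.011, -0.027, -0.098, 0.153
-0.039, -0.012, -0.014, -0.027, -0.116, 0.178
-0.043, -0.017, -0.017, -0.025, -0.134, 0.202
-0.047, -0.023, -0.02, -0.023, -0.153, 0.227
-0.05, -0.029, -0.023, -0.018, -0.172, 0.25
```

```bash
python3 - <<'E'
from h import *
im=camera("wrist");s=camera("side")
a=cv2.resize(im[120:320,180:440,::-1],(520,400),interpolation=cv2.INTER_CUBIC)
b=cv2.resize(s[70:190,260:344,::-1],(280,400),interpolation=cv2.INTER_CUBIC)
cv2.imwrite("pics/w4.png",np.hstack([a,b]))
E
```

```text
(no output)
```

View pics/w4.png

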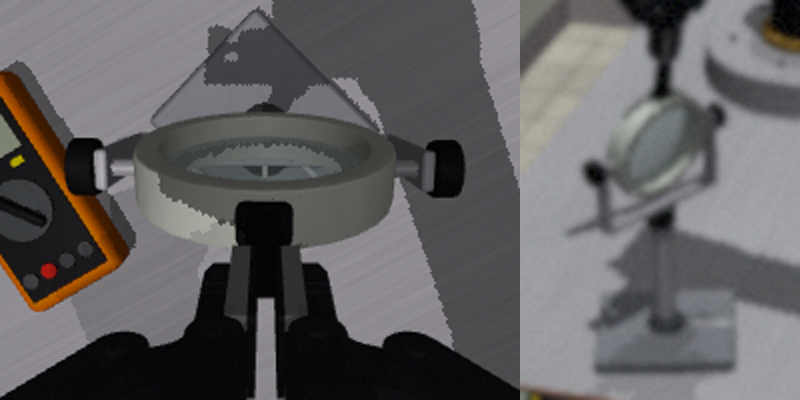

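The pads appear to sit on both sides of the black tab at (265,265), but the grip force is low. I'll close fully at a higher squeeze and check whether the opening stalls.

Call:
step_arm(commands=[0,0,0,0,0,0,0,0,0,0,0,0,0,0,0,0,0,0,0,0,0,0,0,0,0,0,0,0,0,0,0,0,0,0,0,0,0,0,0,0,0,0,0,0,0,0,0,0,0,0,0,0,0,0,0,0,0,0,0,0,0,0,0,0,0,0,0,0,0,0], squeeze=60)

```text
clock: 5.35
position: [0.6446, -0.2046, 0.3044]
ee_rot: [0.964, -0.251, 0.083, 0.022]
ft_force: [-0.3, 0.5, 6.0]
grip_width: 0.003
grasp_force: 3.0
```

Call:
step_arm(commands=[0,-0.005,0.003,0.035,0,0,0,0,-0.011,0.006,0.074,0,0,0,60,-0.011,0.006,0.074,0,0,0,60,-0.011,0.006,0.074,0,0,0,60,-0.011,0.006,0.074,0,0,0,60,-0.011,0.006,0.074,0,0,0,60,-0.011,0.006,0.074,0,0,0,60,-0.011,0.006,0.074,0,0,0,60,-0.011,0.006,0.074,0,0,0,60,-0.011,0.006,0.074,0,0,0])

```text
clock: 6.6
position: [0.6376, -0.201, 0.3475]
ee_rot: [0.964, -0.251, 0.082, 0.021]
ft_force: [-0.6, 0.2, 0.8]
grip_width: 0.7
grasp_force: 0.0
```

```bash
python3 - <<'E'
from h import *
np.set_printoptions(precision=3,suppress=True)
T=tool();print(T[:3,3],get_obs()["ft_force"])
f,t=np.deg2rad(-29.2),.17;H=head(f,t)
P=[C+H@[a,b,r] for r in(.057,.097) for a in(-.007,.007) for b in(-.006,.006)]+[C+H@[0,s,0] for s in(-.086,.086)]
out=[]
for n,(x,y,w,h),sz in [("wrist",(190,100,225,300),(450,600)),("side",(270,80,70,60),(350,300)),("top",(395,90,98,84),(350,300))]:
    im=camera(n)[:,:,::-1];im=cv2.resize(im[y:y+h,x:x+w],sz,interpolation=cv2.INTER_CUBIC);k=sz[0]/w
    for p in P:
        q=(proj(n,p,T)-[x,y]+.5)*k;cv2.circle(im,tuple(int(v) for v in q),2,(0,0,255),-1)
    out.append(im)
cv2.imwrite("pics/w5.png",np.hstack([out[0],np.vstack(out[1:])]))
E
```

```text
[ 0.638 -0.201  0.347] [-0.582  0.189  0.845]
```

View pics/w5.png

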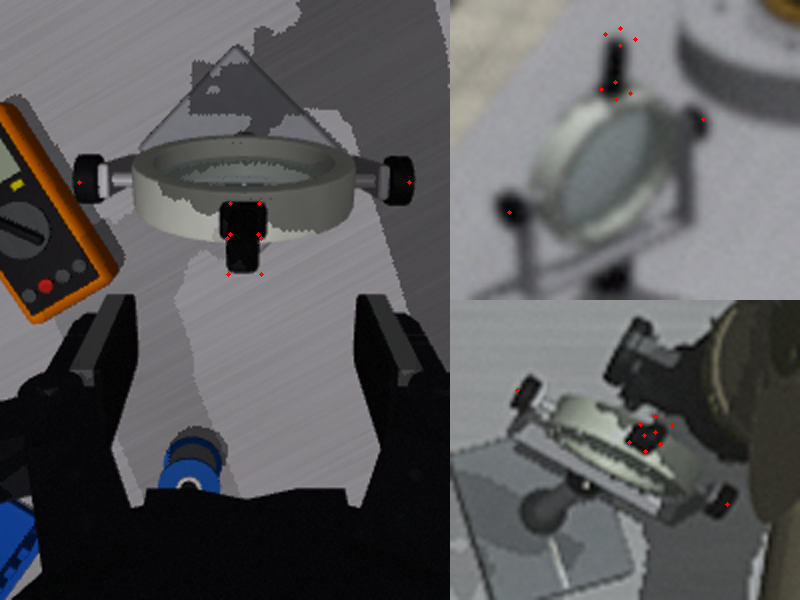

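The tab sits exactly where predicted in all three views: wrist (243,240), side (616,65), top (647,433). But the open fingertips do not reach the TCP in the side crop. I suspect the tips stand well behind the reported TCP, so the fingers closed on top of the tab. I'll check this numerically along the finger lines.

```bash
python3 - <<'E'
from h import *
T=tool();s=camera("side");g=s.astype(int).sum(2)//3
w=camera("wrist").astype(int).sum(2)//3
for y in(-.036,.036):
    for n,im in(("side",g),("wrist",w)):
        L=[]
        for z in np.arange(-.07,.011,.005):
            q=proj(n,(T@[0.0,y,z,1])[:3],T);L.append(int(im[int(round(q[1])),int(round(q[0]))]))
        print(n,y,L)
print([round(z,3) for z in np.arange(-.07,.011,.005)])
E
```

```text
side -0.036 [24, 15, 18, 23, 28, 32, 55, 88, 149, 158, 158, 158, 158, 162, 158, 154, 157]
wrist -0.036 [7, 6, 48, 5, 7, 6, 6, 7, 7, 5, 7, 116, 114, 118, 118, 119, 119]
side 0.036 [25, 22, 21, 25, 31, 40, 26, 76, 115, 151, 155, 157, 159, 157, 157, 158, 158]
wrist 0.036 [6, 7, 11, 7, 7, 6, 8, 8, 5, 7, 6, 137, 136, 138, 135, 139, 134]
[np.float64(-0.07), np.float64(-0.065), np.float64(-0.06), np.float64(-0.055), np.float64(-0.05), np.float64(-0.045), np.float64(-0.04), np.float64(-0.035), np.float64(-0.03), np.float64(-0.025), np.float64(-0.02), np.float64(-0.015), np.float64(-0.01), np.float64(-0.005), np.float64(0.0), np.float64(0.005), np.float64(0.01)]
```

Call:
step_arm(commands=[40,0.004,-0.002,-0.03,0,0,0,40,0.011,-0.006,-0.07,0,0,0,40,0.0157,-0.0085,-0.1053,0,0,0,40,0.0157,-0.0085,-0.1053,0,0,0,40,0.0157,-0.0085,-0.1053,0,0,0,5,0.0157,-0.0085,-0.1053,0,0,0,5,0.0157,-0.0085,-0.1053,0,0,0,5,0.0157,-0.0085,-0.1053,0,0,0,5,0.0157,-0.0085,-0.1053,0,0,0,5,0.0157,-0.0085,-0.1053,0,0,0], squeeze=50)

```text
clock: 8.1
position: [0.6477, -0.2055, 0.2854]
ee_rot: [0.964, -0.251, 0.083, 0.021]
ft_force: [-0.1, 3.1, 5.4]
grip_width: 0.123
grasp_force: 49.9
```

```bash
python3 - <<'E'
from h import *
f,t=np.deg2rad(-29.2),.17
p0,R0=hgrasp(f,t,.046)
fe,te=np.deg2rad(17),.698
for k in range(1,10):
    g,u=f+(fe-f)*k/9,t+(te-t)*k/9
    p,Rm=hgrasp(g,u,.046);s,r=cmd(p,Rm,p0,R0);print(*np.round(np.r_[s,r],4),sep=", ")
E
```

```text
-0.0045, 0.0008, -0.0009, -0.0084, -0.0167, 0.0285
-0.0092, 0.0007, -0.002, -0.0153, -0.0341, 0.057
-0.0139, -0.0001, -0.0034, -0.0206, -0.0523, 0.0853
-0.0185, -0.0018, -0.0051, -0.0244, -0.071, 0.1135
-0.0229, -0.0042, -0.007, -0.0265, -0.0903, 0.1416
-0.0269, -0.0074, -0.0091, -0.027, -0.1101, 0.1693
-0.0304, -0.0113, -0.0115, -0.0259, -0.1303, 0.1968
-0.0334, -0.0157, -0.014, -0.023, -0.1508, 0.2239
-0.0358, -0.0207, -0.0168, -0.0183, -0.1716, 0.2505
```

Call:
step_arm(commands=[5,-0.0045,0.0008,-0.0009,-0.0084,-0.0167,0.0285,5,-0.0092,0.0007,-0.002,-0.0153,-0.0341,0.057,5,-0.0139,-0.0001,-0.0034,-0.0206,-0.0523,0.0853,5,-0.0185,-0.0018,-0.0051,-0.0244,-0.071,0.1135,5,-0.0229,-0.0042,-0.007,-0.0265,-0.0903,0.1416,5,-0.0269,-0.0074,-0.0091,-0.027,-0.1101,0.1693,5,-0.0304,-0.0113,-0.0115,-0.0259,-0.1303,0.1968,5,-0.0334,-0.0157,-0.014,-0.023,-0.1508,0.2239,5,-0.0358,-0.0207,-0.0168,-0.0183,-0.1716,0.2505,5,-0.0358,-0.0207,-0.0168,-0.0183,-0.1716,0.2505])

```text
clock: 9.35
position: [0.6248, -0.2193, 0.2737]
ee_rot: [0.93, 0.138, 0.338, -0.051]
ft_force: [-3.3, 2.4, 5.1]
grip_width: 0.125
grasp_force: 50.4
```

```bash
python3 - <<'E'
from h import *
np.set_printoptions(precision=4,suppress=True)
o=get_obs();T=tool(o);Y=-T[:3,1];Z=-T[:3,2]
print("swivel yaw",np.degrees(np.arctan2(-Y[0],Y[1])),"tilt",np.arctan2(-np.hypot(Z[0],Z[1])*-1,Z[2]),"roll",Y[2],o["ft_force"],o["torque"],o["joint_pos"])
for y in(-.012,.012):
    L=[]
    s=camera("side").astype(int).sum(2)//3
im=camera("wrist");cv2.imwrite("pics/w6raw.png",im[:,:,::-1]);np.save("T6.npy",T)
cv2.imwrite("pics/side6.png",camera("side")[:,:,::-1]);cv2.imwrite("pics/top6.png",camera("top")[:,:,::-1])
E
```

```text
swivel yaw 16.881752077061854 tilt 0.697125391458555 roll 0.0018702020931575941 [-3.2817  2.353   5.0543] [0.4061 0.2198 0.7044] [ 0.7152  0.052  -0.1804  1.8192 -0.6545  0.8755 -0.4121]
```

Call:
step_arm(commands=[12,0,0,0,0,0,0,40,0,0,0,0,0,0,40,0,0,0,0,0,0,40,0,0,0,0,0,0,40,-0.02,-0.006,0.026,0,0,0,40,-0.06,-0.018,0.075,0,0,0,40,-0.1025,-0.031,0.128,0,0,0,40,-0.15,-0.046,0.19,0,0,0,40,-0.15,-0.046,0.19,0,0,0,40,-0.15,-0.046,0.19,0,0,0])

```text
clock: 10.85
position: [0.5358, -0.2457, 0.3875]
ee_rot: [0.929, 0.139, 0.338, -0.051]
ft_force: [0.3, 0.5, -0.0]
grip_width: 0.472
grasp_force: 0.0
```

```bash
python3 - <<'E'
from h import *
np.set_printoptions(precision=4,suppress=True)
camera("top");camera("top");camera("top")
o=get_obs();T=tool(o);np.save("T7.npy",T);im=camera("wrist")
print(o["joint_velocities"].round(3),T[:3,3])
cv2.imwrite("pics/w7raw.png",im[:,:,::-1])
t=camera("top");cv2.imwrite("pics/top7.png",t[:,:,::-1]);cv2.imwrite("pics/side7.png",camera("side")[:,:,::-1])
b=np.deg2rad(17);B=head(b,0);B0=C*[1,1,0];H=head(b,.698)
P=[B0+B@[x,y,.019] for x in(-.075,.075) for y in(-.065,.065)]+[B0+B@[-.075,0,.019]]+[C+H@[0,s,0] for s in(-.086,.086)]+[C+H@[0,0,r] for r in (.057,.097)]
def dr(n,x,y,w,h,sz):
    k=sz[0]/w;a=cv2.resize({"wrist":im,"top":t}[n][y:y+h,x:x+w,::-1],sz,interpolation=cv2.INTER_CUBIC)
    for p in P:
        q=proj(n,p,T);
        if n=="wrist":print(q)
        cv2.circle(a,tuple(int(v) for v in (q-[x,y]+.5)*k),2,(0,0,255),-1)
    return a
cv2.imwrite("pics/v7.png",np.hstack([dr("wrist",140,0,340,400,(510,600)),cv2.copyMakeBorder(dr("top",385,100,100,110,(290,319)),0,281,0,0,0)]))
E
```

```text
[-0.001 -0.001  0.002 -0.004  0.001  0.003  0.001] [ 0.5359 -0.2452  0.3867]
[346.0635 259.7162]
[279.3341 259.6398]
[343.082  189.3921]
[282.481  189.3607]
[312.6889 259.678 ]
[377.7891 172.6085]
[247.3529 172.5604]
[312.4154 183.5174]
[312.3056 193.7163]
```

View pics/v7.png

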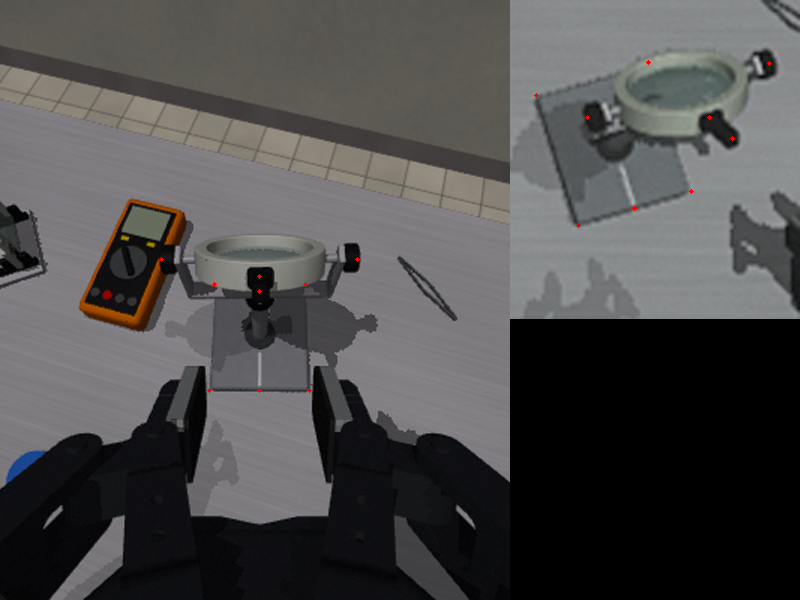

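The magnifier is set. The slab's front edge is level in the wrist view, the index line at (261,370) lines up with the handle at (260,285), and the handle tip in the top view matches the 40° prediction. Now the plate.

```bash
python3 - <<'E'
from h import *
np.set_printoptions(precision=4,suppress=True)
T=tool();a=np.deg2rad(-142);xp=np.array([np.cos(a),np.sin(a),0]);yp=np.array([-xp[1],xp[0],0])
c=np.array([.6815,.1825,0]);g=c-.012*xp;Rm=rot(yp,[0,0,-1])
print(g)
for z in(.22,):print(cmd(g+[0,0,z],Rm,T[:3,3],T[:3,:3]))
rv=(R.from_matrix(Rm)*R.from_matrix(T[:3,:3]).inv()).as_rotvec();print(np.degrees(np.linalg.norm(rv)))
E
```

```text
[0.691  0.1899 0.    ]
(array([ 0.2587,  0.7258, -0.2789]), array([-0.1034,  0.1977,  0.1118]))
44.918771808708904
```

Call:
step_arm(commands=[40,-0.02,0.06,0.02,0,0,0,40,0.0,0.14,0.03,-0.01,0.02,0.011,40,0.03,0.22,0.03,-0.025,0.05,0.028,40,0.06,0.31,0.02,-0.045,0.085,0.048,40,0.1,0.4,0.0,-0.065,0.125,0.07,40,0.15,0.5,-0.06,-0.085,0.165,0.093,40,0.2,0.6,-0.13,-0.1034,0.1977,0.1118,40,0.24,0.68,-0.2,-0.1034,0.1977,0.1118,40,0.2587,0.7258,-0.2789,-0.1034,0.1977,0.1118,40,0.2587,0.7258,-0.2789,-0.1034,0.1977,0.1118])

```text
clock: 12.4
position: [0.6896, 0.1921, 0.2165]
ee_rot: [0.945, 0.327, -0.002, -0.0]
ft_force: [0.3, -0.5, 0.2]
grip_width: 0.469
grasp_force: 0.0
```

```bash
python3 - <<'E'
from h import *
np.set_printoptions(precision=4,suppress=True)
camera("top");camera("top");o=get_obs();T=tool(o);np.save("T8.npy",T);im=camera("wrist");cv2.imwrite("pics/w8raw.png",im[:,:,::-1])
print(o["clock"],T[:3,3],o["joint_pos"],o["joint_velocities"].max())
a=np.deg2rad(-142);xp=np.array([np.cos(a),np.sin(a),0]);yp=np.array([-xp[1],xp[0],0]);c=np.array([.6815,.1825,.073])
# brightness/greenness profile across plate top edge at several x
f=im.astype(int)
for x in(-.04,-.02,0,.015,.03,.045):
    L=[]
    for y in np.arange(-.02,.021,.002):
        u,v=proj("wrist",c+x*xp+y*yp,T);p=f[int(round(v)),int(round(u))];L.append(int(2*p[1]-p[0]-p[2]))
    print(x,proj("wrist",c+x*xp,T),L)
for y in (0,):
    print([ (round(x,3),*f[tuple(int(round(k)) for k in proj("wrist",c+x*xp+y*yp,T)[::-1])].tolist()) for x in np.arange(-.064,.065,.004)])
E
```

```text
12.5 [0.6897 0.1908 0.2177] [ 0.0533  0.6144 -0.6569  1.1132  0.3594  1.5257 -1.4321] 0.047176441408077155
-0.04 [313.1146 156.585 ] [-12, -14, -12, -10, -12, -11, -11, -11, -10, -10, 20, 24, 21, 22, -7, -7, -6, -7, -10, -9, -9]
-0.02 [313.047 173.917] [-15, -15, -16, -14, -10, -10, -7, -9, -9, -8, 21, 22, 22, 22, -5, -6, -10, -9, -8, -9, -9]
0 [312.9819 190.5905] [-15, -11, -12, -12, -13, -14, -11, -11, -8, -10, 18, 18, 18, 19, -10, -7, -7, -9, -8, -8, -6]
0.015 [312.9347 202.6857] [-2, -3, -4, -3, 1, 0, -1, -3, 1, 2, 3, 2, 1, 3, 1, -1, 0, -1, -2, -1, -2]
0.03 [312.8888 214.4457] [-7, -7, -6, -6, -8, -8, -8, -9, -8, -8, 5, 5, 5, 4, -6, -7, -7, -9, -7, -6, -6]
0.045 [312.8441 225.8843] [-8, -10, -9, -8, -7, -8, -7, -11, -7, -9, -6, -6, -8, -11, -7, -8, -8, -8, -10, -7, -8]
[(np.float64(-0.064), 156, 152, 159), (np.float64(-0.06), 38, 44, 44), (np.float64(-0.056), 124, 142, 137), (np.float64(-0.052), 130, 148, 141), (np.float64(-0.048), 154, 171, 165), (np.float64(-0.044), 152, 169, 165), (np.float64(-0.04), 153, 169, 165), (np.float64(-0.036), 151, 167, 163), (np.float64(-0.032), 150
[... 177 characters left out ...]
2), 149, 166, 162), (np.float64(-0.008), 147, 165, 160), (np.float64(-0.004), 148, 164, 161), (np.float64(0.0), 107, 120, 115), (np.float64(0.004), 107, 120, 116), (np.float64(0.008), 108, 121, 116), (np.float64(0.012), 107, 121, 115), (np.float64(0.016), 174, 176, 175), (np.float64(0.02), 173, 175, 174), (np.float64(0.024), 173, 175, 173), (np.float64(0.028), 179, 181, 180), (np.float64(0.032), 178, 181, 178), (np.float64(0.036), 178, 181, 178), (np.float64(0.04), 149, 147, 151), (np.float64(0.044), 151, 147, 152), (np.float64(0.048), 149, 146, 151), (np.float64(0.052), 152, 149, 155), (np.float64(0.056), 154, 151, 156), (np.float64(0.06), 151, 148, 152), (np.float64(0.064), 147, 145, 149)]
```

```bash
python3 - <<'E'
from h import *
np.set_printoptions(precision=4,suppress=True)
T=tool();a=np.deg2rad(-142);xp=np.array([np.cos(a),np.sin(a),0]);yp=np.array([-xp[1],xp[0],0]);c=np.array([.6815,.1825,0])+.003*yp
Rm=rot(yp,[0,0,-1]);g=c-.016*xp
for z in(.1,.016):print(g+[0,0,z],cmd(g+[0,0,z],Rm,T[:3,3],T[:3,:3]))
E
```

```text
[0.696 0.19  0.1  ] (array([ 0.009 ,  0.0014, -0.2009]), array([ 0.0003,  0.    , -0.0002]))
[0.696 0.19  0.016] (array([ 0.009 ,  0.0014, -0.3409]), array([ 0.0003,  0.    , -0.0002]))
```

Call:
step_arm(commands=[30,0.009,0.0014,-0.08,0,0,0,30,0.009,0.0014,-0.17,0,0,0,30,0.009,0.0014,-0.25,0,0,0,30,0.009,0.0014,-0.3,0,0,0,30,0.009,0.0014,-0.341,0,0,0,30,0.009,0.0014,-0.341,0,0,0,2,0.009,0.0014,-0.341,0,0,0,2,0.009,0.0014,-0.341,0,0,0,2,0.009,0.0014,-0.341,0,0,0,2,0.009,0.0014,-0.341,0,0,0], squeeze=40)

```text
clock: 13.8
position: [0.6971, 0.1908, 0.019]
ee_rot: [0.945, 0.326, 0.002, 0.001]
ft_force: [-3.8, -0.4, 8.6]
grip_width: 0.083
grasp_force: 40.4
```

Call:
step_arm(commands=[2,0,0,0.03,0,0,0,2,0,0,0.07,0,0,0,2,0,0,0.12,0,0,0,2,0,0,0.18,0,0,0,2,0,0,0.25,0,0,0,2,0,0,0.32,0,0,0,2,0,0,0.4,0,0,0,2,0,0,0.45,0,0,0,2,0,0,0.45,0,0,0,2,0,0,0.45,0,0,0])

```text
clock: 15.05
position: [0.696, 0.1901, 0.286]
ee_rot: [0.945, 0.326, 0.0, 0.001]
ft_force: [0.3, 0.4, -1.7]
grip_width: 0.08
grasp_force: 39.1
```

```bash
python3 - <<'E'
from h import *
np.set_printoptions(precision=4,suppress=True)
o=get_obs();T=tool(o);print(o["grasp_force"],o["grip_width"],o["ft_force"],T[:3,3])
im=camera("wrist");cv2.imwrite("pics/w9raw.png",im[:,:,::-1]);s=camera("side");cv2.imwrite("pics/side9.png",s[:,:,::-1])
cz=-.0265; cx=-.015
P=[(T@[cx-a,b,cz-z,1])[:3] for a in(-.05,.05) for b in(-.004,.004) for z in(-.0275,.0275)]+[(T@[cx-.02,b,cz-.0275,1])[:3] for b in(-.004,.004)]+[(T@[cx-.038,b,cz-.0275,1])[:3] for b in(-.004,.004)]
qs=proj("side",(T@[cx,0,cz,1])[:3]);print("side px",qs)
def dr(n,im,x,y,w,h,sz):
    k=sz[0]/w;a=cv2.resize(im[y:y+h,x:x+w,::-1],sz,interpolation=cv2.INTER_CUBIC)
    for p in P:
        q=proj(n,p,T)
        if n=="wrist":print(q)
        cv2.circle(a,tuple(int(v) for v in (q-[x,y]+.5)*k),1,(0,0,255),-1)
    return a
x,y=[int(v) for v in qs-[30,45]]
cv2.imwrite("pics/v9.png",np.hstack([dr("wrist",im,232,190,160,210,(457,600)),dr("side",s,x,y,60,105,(343,600))]))
E
```

```text
39.08761024475098 0.08043266652756685 [ 0.3379  0.3699 -1.6757] [0.696  0.1901 0.286 ]
side px [238.925  159.2786]
[304.4135 183.1072]
[301.0459 213.3553]
[316.9149 183.1145]
[318.644  213.3665]
[305.5441 312.4115]
[303.2061 379.1445]
[316.2038 312.4205]
[317.3614 379.1582]
[302.6523 336.6433]
[317.6902 336.6566]
[302.9925 362.757 ]
[317.4882 362.7706]
```

View pics/v9.png

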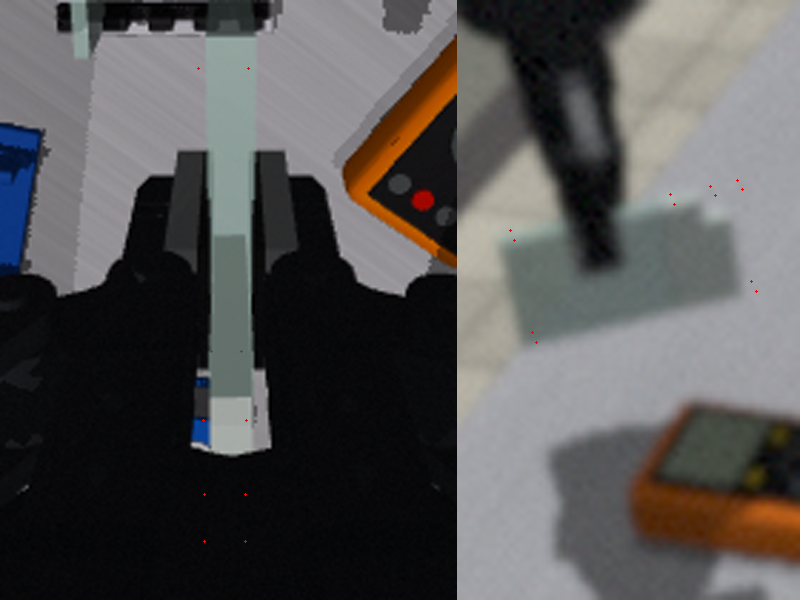

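Both views show the plate held by its clear part, level, with the frosted end and notch free. It sits about 5 mm further along the tool +x than assumed, so the label centre in the tool frame is about (-0.045, 0, -0.025). Next, the target pose.

```bash
cat > tgt.py <<'E'
from h import *
np.set_printoptions(precision=4,suppress=True)
H=head(np.deg2rad(16.9),.698);L=C-.14*H[:,0]
Rt=rot(H[:,0],-H[:,2]);lab=np.array([-.045,0,-.025])
pt=L-Rt@lab
E
python3 - <<'E'
from tgt import *
T=tool();print("label",L,"tcp",pt,"now",T[:3,3])
s,r=cmd(pt,Rt,T[:3,3],T[:3,:3]);print(s,r,np.linalg.norm(r)*180)
w=pt+np.array([-.10,-.03,.10]);print(cmd(w,Rt,T[:3,3],T[:3,:3])[0])
E
```

```text
label [ 0.5511 -0.241   0.15  ] tcp [ 0.5534 -0.1933  0.1309] now [0.6958 0.1899 0.2851]
[-0.2374 -0.6386 -0.257 ] [-0.0706 -0.2245  0.3665] 78.3996317848496
[-0.4041 -0.6886 -0.0903]
```

Call:
step_arm(commands=[2,-0.06,-0.03,0.02,-0.007,-0.022,0.0367,2,-0.13,-0.08,0.03,-0.014,-0.045,0.0733,2,-0.2,-0.14,0.02,-0.021,-0.067,0.11,2,-0.26,-0.21,0.0,-0.028,-0.09,0.147,2,-0.32,-0.29,-0.02,-0.035,-0.112,0.183,2,-0.37,-0.38,-0.05,-0.042,-0.135,0.22,2,-0.4,-0.47,-0.07,-0.049,-0.157,0.257,2,-0.404,-0.56,-0.09,-0.056,-0.18,0.293,2,-0.404,-0.64,-0.09,-0.0635,-0.202,0.33,2,-0.404,-0.689,-0.09,-0.0706,-0.2245,0.3665])

```text
clock: 16.4
position: [0.4606, -0.1565, 0.2385]
ee_rot: [0.609, 0.729, 0.256, 0.18]
ft_force: [0.7, 0.5, -0.1]
grip_width: 0.086
grasp_force: 39.2
```

```bash
python3 - <<'E'
from tgt import *
for _ in range(4): camera("side")
o=get_obs();T=tool(o);print(o["clock"],T[:3,3],o["joint_pos"],o["joint_velocities"].round(3),o["grasp_force"])
print(cmd(pt,Rt,T[:3,3],T[:3,:3]))
E
```

```text
16.6 [ 0.461  -0.1555  0.2383] [ 0.423  -0.3465  0.1206  2.2011 -0.5257  0.8921  0.9732] [ 0.002 -0.012 -0.056 -0.009  0.004 -0.    -0.026] 39.143604040145874
(array([ 0.154 , -0.0629, -0.1791]), array([-0.011 , -0.0248,  0.0324]))
```

Call:
step_arm(commands=[2,0.02,-0.0629,-0.02,-0.005,-0.012,0.016,2,0.05,-0.0629,-0.06,-0.011,-0.0248,0.0324,2,0.08,-0.0629,-0.1,-0.011,-0.0248,0.0324,2,0.11,-0.0629,-0.14,-0.011,-0.0248,0.0324,2,0.135,-0.0629,-0.165,-0.011,-0.0248,0.0324,2,0.154,-0.0629,-0.179,-0.011,-0.0248,0.0324,2,0.154,-0.0629,-0.179,-0.011,-0.0248,0.0324,2,0.154,-0.0629,-0.179,-0.011,-0.0248,0.0324,2,0.154,-0.0629,-0.179,-0.011,-0.0248,0.0324,2,0.154,-0.0629,-0.179,-0.011,-0.0248,0.0324])

```text
clock: 17.85
position: [0.554, -0.1935, 0.1326]
ee_rot: [0.558, 0.755, 0.275, 0.205]
ft_force: [0.5, -0.3, -1.3]
grip_width: 0.083
grasp_force: 39.2
```

```bash
python3 - <<'E'
from tgt import *
o=get_obs();T=tool(o);print(o["clock"],T[:3,3],o["joint_pos"],o["ft_force"],o["grasp_force"])
print(cmd(pt,Rt,T[:3,3],T[:3,:3]))
s=camera("side");t=camera("top");w=camera("wrist")
for n,i in zip("stw",(s,t,w)):cv2.imwrite(f"pics/{n}10.png",i[:,:,::-1])
# plate ends: sample along centre line x_plate (tool -x) at face y=+4mm, mid/near-bottom height
for n,i in (("side",s),("top",t)):
  for hz in (-.018,0.,.012):
    print(n,hz,[(int(x*1000),*i[tuple(int(round(k)) for k in proj(n,(T@[-.010-x,.004,-.025-hz,1])[:3],T)[::-1])].tolist()) for x in list(np.arange(-.062,-.035,.004))+list(np.arange(.004,.067,.004))])
E
```

```text
17.85 [ 0.554  -0.1935  0.1326] [ 0.2858  0.0258  0.2945  2.1725 -0.9283  0.6741  1.547 ] [ 0.4843 -0.3111 -1.2939] 39.1687148809433
(array([-0.001 ,  0.0004, -0.0028]), array([ 0.0006,  0.0009, -0.0005]))
side -0.018 [(-62, 132, 137, 139), (-57, 112, 121, 121), (-53, 105, 117, 115), (-49, 105, 117, 115), (-45, 107, 122, 118), (-41, 108, 122, 123), (-37, 113, 125, 125), (4, 109, 120, 117), (8, 109, 120, 117), (12, 110, 118, 117), (16, 110, 118, 117), (20, 106, 117, 113), (24, 108, 112, 109), (28, 108, 112, 109), (32, 105, 108, 104), (36, 104, 104, 105), (40, 104, 104, 105), (44, 120, 120, 121), (48, 134, 137, 138), (52, 134, 137, 138), (56, 151, 153, 156), (60, 151, 153, 156), (64, 157, 158, 163)]
side 0.0 [(-62, 127, 132, 133), (-57, 115, 123, 122), (-53, 115, 123, 122), (-49, 105, 115, 113), (-45, 107, 118, 118), (-41, 107, 118, 118), (-37, 110, 123, 122), (4, 77, 83, 82), (8, 67, 72, 73), (12, 67, 72, 73), (16, 62, 66, 63), (20, 67, 69, 65), (24, 67, 69, 65), (28, 81, 79, 77), (32, 81, 79, 77), (36, 89, 88, 84), (40, 108, 109, 108), (44, 108, 109, 108), (48, 123, 123, 122), (52, 1
[... 1249 characters left out ...]
05, 115, 108), (24, 108, 114, 109), (28, 67, 67, 64), (32, 81, 83, 76), (36, 81, 81, 76), (40, 115, 117, 109), (44, 99, 100, 92), (48, 110, 118, 113), (52, 126, 132, 130), (56, 137, 141, 140), (60, 136, 141, 140), (64, 138, 140, 140)]
top 0.012 [(-62, 121, 124, 125), (-57, 120, 121, 121), (-53, 104, 108, 108), (-49, 71, 78, 76), (-45, 89, 106, 100), (-41, 78, 92, 87), (-37, 77, 94, 88), (4, 54, 61, 60), (8, 76, 91, 85), (12, 89, 107, 98), (16, 80, 95, 88), (20, 94, 105, 98), (24, 101, 106, 97), (28, 59, 59, 55), (32, 94, 96, 90), (36, 112, 116, 107), (40, 96, 98, 90), (44, 111, 113, 104), (48, 108, 116, 109), (52, 127, 133, 130), (56, 138, 140, 140), (60, 137, 141, 141), (64, 138, 142, 141)]
```

The top view puts the plate ends at about -51 and +51 mm and the frost edge at about +20 mm from the assumed centre, so the label is within a few millimetres. The pose residual is under 2 mm and 0.3°, and there is no contact force beyond the weight. Handing in.

```bash
python3 -c "
from workcell import *
print(abs(get_obs()['joint_velocities']).max());print(hand_in())"
```

```text
0.002751992407000795
the job is handed in; nothing more can be done
None
```

The job is handed in at about 18 s on the clock: the magnifier is swivelled square and tipped 40°, and the notched plate is held still by its clear part, label side up, about 14 cm under the lens, with the tool within 2 mm of its target pose (hand-in gave no verdict).

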